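# Clear the wax scraps off the warming plate and slide the pan over

### The job

Clear the two pieces of wax off the warming plate into the blue scrap box: the long bar is stuck half under the shelf, so draw it out by its end, and once it is wholly clear of the shelf leave it lying and let go, then pick it up again by its middle (never lift it by an end) and lay it in the box. When both pieces lie wholly inside the box and are let go, slide the saucepan along the plate, without lifting or tipping it, onto the freed ring so that its base lies fully inside the ring, and let go. Leave all the bottles standing where they are.

Things in the scene. Friction and masses are not known exactly. Their poses are not given: they have to be found in the camera images.
- plate: the warming plate, fixed, a black slab 400 x 400 mm, its flat top 30 mm above the bench, turned up to about 7 degrees. Origin: at bench height (z = 0), midway between the two marked rings; x points away from the robot, z up; the slab runs from x = -160 to +240 mm and y = -200 to +200 mm. A wooden shelf stands over its far part
- shelf_edge (a point): middle of the lower front edge of the fixed shelf board, at x = 90, y = 0, z = 80 mm in the plate's frame. The board is 12 mm thick (top 92 mm above the bench), spans the plate's full width and runs from x = 90 to 240 mm, on four 12 mm square legs at x = 102 and 228, y = -190 and +190 mm
- ring_a: marked ring (white circle, 150 mm outer diameter, flat, painted) on the plate: the one where the pan stands at the start, left or right at random. Origin: its centre, on the plate's top. The ring centres are 210 mm apart along the plate's y
- ring_b: the other marked ring, alike, with the wax scraps on it at the start; the pan must end here. Origin: its centre, on the plate's top
- pan: small steel saucepan, open, 120 mm outer diameter (base 114 mm), 68 mm tall, about 0.35 kg, loose, with a straight black handle. Origin: centre of its underside, z up; the handle points along its -x axis, roughly towards the robot (within 25 degrees)
- pan_grip (a point): a point on the pan's handle, 105 mm from the pan's axis and 57 mm above its underside, at the middle of the handle's cross section. The handle is a flat-sided bar 16 mm wide and 14 mm high, level, from 60 to 172 mm from the pan's axis
- bar: the long wax scrap: a yellow bar 200 mm long (its x axis) x 40 mm wide (y) x 28 mm high, rigid, about 0.2 kg, loose. It lies flat on the plate, its x axis within 12 degrees of the plate's x, with some 60 to 90 mm of its near end sticking out from under the shelf. Origin: centre of its underside
- bar_mid (a point): the centre of the wax bar
- bar_near (a point): the centre of the bar's near end face (its -x end, the one sticking out)
- bar_far (a point): the centre of the bar's far end face (its +x end, under the shelf at the start)
- lump: the small wax scrap: a yellow rigid lump, 42 (its x) x 32 (y) x 22 mm with a smaller knob on top, 29 mm in all, about 30 g, loose, lying on the near part of ring_b, in front of the bar, with 12 mm or more between them. Origin: centre of its underside, z up
- lump_mid (a point): a point inside the lump, 14 mm above its underside
- box: the scrap box: blue open box, fixed to the bench, 270 (its x) x 170 (y) mm outside, 70 mm high, walls and floor 6 mm, to the left or right of the plate. Origin: centre of its underside, z up
- bottle1: amber dropper bottle with a black cap and bulb, 36 mm in diameter and 97 mm tall, loose; a bystander. Origin: centre of its underside, z up. Stands on the shelf board
- bottle2: amber dropper bottle with a black cap and bulb, 36 mm in diameter and 97 mm tall, loose; a bystander. Origin: centre of its underside, z up. Stands on the shelf board
- bottle3: amber dropper bottle with a black cap and bulb, 36 mm in diameter and 97 mm tall, loose; a bystander. Origin: centre of its underside, z up. Stands on the shelf board
- bottle4: amber dropper bottle with a black cap and bulb, 36 mm in diameter and 97 mm tall, loose; a bystander. Origin: centre of its underside, z up. Stands on the small black scale (30 mm high to its round pan) beside the plate, on the side away from the scrap box

How it is judged (in metres and radians):
On the way, in this order (a step that is already met when the one before it is completed fails the run):
1. the wax bar lies released and still, low on the plate, wholly clear of the shelf (x of each of bar_far, bar_near in the frame of plate below 0.088 m and height (world z) of bar_mid below 0.06 m and linear speed of bar below 0.02 m/s and contact force between the fingers and bar below 0.2 N), for 0.1 s.
2. both pieces of wax lie wholly inside the scrap box, released (x of bar_mid in the frame of box between -0.13 and 0.13 m and y of bar_mid in the frame of box between -0.08 and 0.08 m and z of bar_mid in the frame of box between 0 and 0.07 m and x of bar_near in the frame of box between -0.13 and 0.13 m and y of bar_near in the frame of box between -0.08 and 0.08 m and z of bar_near in the frame of box between 0 and 0.07 m and x of bar_far in the frame of box between -0.13 and 0.13 m and y of bar_far in the frame of box between -0.08 and 0.08 m and z of bar_far in the frame of box between 0 and 0.07 m and x of lump_mid in the frame of box between -0.13 and 0.13 m and y of lump_mid in the frame of box between -0.08 and 0.08 m and z of lump_mid in the frame of box between 0 and 0.07 m and contact force between the fingers and bar below 0.2 N and contact force between the fingers and lump below 0.2 N), for 0.2 s.
3. the pan stands released with its base inside the freed ring (horizontal distance between pan and ring_b below 0.015 m and z of pan in the frame of plate between 0.026 and 0.034 m and angle between pan's own z axis and vertical below 0.06 rad and linear speed of pan below 0.02 m/s and contact force between the fingers and pan below 0.2 N), for 0.2 s.
At the end, for the whole second after the job is handed in: Both pieces of wax lie still and released in the box, their centres and the bar's ends within its walls and below its rim (70 mm); the pan stands upright, still and released on the plate, its centre within 15 mm of the freed ring's centre (all of step 2 and all of step 3 and linear speed of each of bar, lump below 0.02 m/s); the robot touches nothing.
It fails at once if the bar is lifted by an end: raised over 35 mm off the plate while gripped more than 60 mm from its middle (height (world z) of bar_mid above 0.079 m and distance between the grasp point and bar_mid above 0.06 m and contact force between the fingers and bar above 0.5 N).
It fails at once if the pan is lifted (over 8 mm) or tipped (over 9 degrees) (z of pan in the frame of plate above 0.038 m or angle between pan's own z axis and vertical above 0.16 rad).
It fails at once if a bottle is tipped (over 17 degrees) or shifted (over 25 mm) (angle between any of bottle1, bottle2, bottle3, bottle4's own z axis and vertical above 0.3 rad or distance of any of bottle1, bottle2, bottle3, bottle4 from where it was at the start of the episode above 0.025 m).
It also fails if it takes over 72 s, if anything falls off the work surface, if the arm or the gripper's body presses on something with over 40 N, if the wrist force passes 120 N, or if a joint passes its speed limit or range.

### The arm

A 6-joint arm with a two-finger parallel gripper is mounted at the origin on the work surface. World frame = base frame: x ahead of the robot, y to its left, z up, the work surface at z = 0. Lengths are in m, angles in degrees, forces in N, time in s.
With the tool pointing down it reaches from about 0.275 to 0.975 m from the base axis. Payload 8.4 kg.
Tool frame: the origin (TCP) lies on the centre line of the jaws, within the pads' length; the fingertips stand 19 mm ahead of it and the grasp point (between the pads) is the TCP; z points along the fingers, y is the direction in which the jaws open and shut (so a half turn about z gives the same grasp; the last joint's range is limited). The gripper opens to 92 mm and grips with 3 to 60 N. Pads are 20 mm wide; open, the fingers measure 128 mm over their backs; the gripper's body (75 mm by 189 mm) begins 69 mm behind the grasp point.
Start: joints at [66.497, 20.225, 93.587, -0, 66.188, -0.138], TCP at [0.248, 0.574, 0.234] pointing down, gripper open.
Joint ranges: [-150.9, 150.9], [-52.94, 120.26], [3.33, 152.33], [-74.26, 254.26], [0, 154.13], [-172.89, 172.89]. Speed limits (degrees/s): [127.2, 127.2, 159.86, 180, 180, 180].

### API

Orientations are given as [roll, pitch, yaw] about the fixed x, y, z axes, in that order (R = Rz(yaw) Ry(pitch) Rx(roll)).
In Python, from cell import ctrl, optics, look_for, outline_of, landmark_of gives the robot as it stands.
- The arm moves only by the tool move_arm, never from a script. Its argument "plan" is a list that holds one entry, the list of rows, each a list of 7 numbers: the shift along the tool's x, y, z in cm, then the turn, a rotation vector about the tool's x, y, z in degrees, then the finger opening in cm, from 0 to 9.19. A call has 1 to 8 rows; each row shifts and turns the commanded pose from where the row before left it, along the tool's axes as they then stand; what a row does not reach is not made up. A row lasts 1/12 s, in which the tool goes at most 41.7 mm and 7.16 degrees, less where a joint would pass 70% of its speed; a pose out of reach is approached as far as the arm can. A call with a gripper value outside its range is refused whole. The fingers move at their own pace and stop on an object; "newtons" is the grip in N (left out, the last holds). Time passes only in rows, so rows that do not move let the fingers close. It gives the time, the measured TCP pose, the force and the opening at its end, in the units of the state.
- ctrl.state(): the state, without advancing time (a new reading comes with each control period).
- optics.camera(name): name is "scene" or "top"; returns (picture, depth): 400x640x3 uint8, red, green, blue; 400x640 float32, m along the optical axis (not along the pixel's ray), 0 where there is no reading.
- optics.calibration(name): a dict with "fx", "fy", "cx", "cy" (pixels), "R" (3x3) and "t" (3): a world point X has camera coordinates R X + t. Camera axes: x right, y down, z forward; pixel columns grow to the right and rows downward; lengths in m; the calibration is good to about 2 mm. A picture is of the moment at which its call begins. calibration takes no time and is no camera call.
- ctrl.hand_in(): hands the job in, once; it reports no verdict.
Trained networks look in the newest picture that a camera, given by its name, has taken for a name from the list of things; names that differ only in an ending like _2 or _b are one class to them, and where a whole thing is asked for, a point or a joint stands for the part that bears it (a point fixed in the world has none). Each returns a list of dicts, best first, with "score" (0 to 1); they miss things now and then, are a little off and sometimes report something else, mostly with a low value. They report only what shows in the picture. A call takes as long as a camera call.
- look_for(camera, query): "pixel" ([column, row] in pixels, amid what is visible of it).
- outline_of(camera, query): "pixels" (400x640 bool, what is visible of it) and "pixel" ([column, row] in pixels, amid what is visible of it).
- landmark_of(camera, query): "pixel" ([column, row] in pixels: a listed point, or the origin of a listed thing).
The state is a dict: "time_s": time; "q": joint angles; "joint_vel": joint speeds; "joint_torque": joint torques, N m; "ee_pos": TCP position; "ee_rot": TCP orientation; "ft_force": force on the tool from outside, world axes, zero at the start; "torque": the same for the moment, N m; "finger_gap": opening from 0.0 (shut) to 1.0 (fully open).
Only numpy, scipy, OpenCV 4.12 (cv2) and the standard library are available. Lean on these libraries where they do the work, as an engineer would, in place of code of your own. Each camera call takes 0.05 s, during which the arm holds its last target. There are 200 camera calls.

## Working session

There is one attempt and no reset: what is moved stays moved. The work goes in short steps, Python scripts to look and compute and a tool call to move; the robot and the scene stay as the last step left them, time stands still between calls to the robot, and variables do not carry over. Pictures are saved under pics/ and viewed, about 8 in all and at most 12, crops included, and the job is handed in when it is done.

Besides the shell and the picture viewer there is one more tool, called after "Emit:" by a JSON object that holds its "method" and its "body". move_arm: Moves the arm, as the interface text tells. Its arguments: {"type":"object","properties":{"plan":{"type":"array","items":{"type":"array","items":{"type":"array","items":{"type":"number"}}}},"newtons":{"type":"number"}},"required":["plan"]}

```bash
ls; mkdir -p pics
cat > h.py <<'E'
import numpy as np, cv2
from cell import ctrl, optics, look_for, outline_of, landmark_of
def cal(n):
    c=optics.calibration(n); return c
def ray(n,px):
    c=cal(n); R=np.array(c['R']);t=np.array(c['t'])
    d=R.T@np.array([(px[0]-c['cx'])/c['fx'],(px[1]-c['cy'])/c['fy'],1.]); return -R.T@t,d
def atz(n,px,z):
    o,d=ray(n,px); return o+d*(z-o[2])/d[2]
def proj(n,X):
    c=cal(n); p=np.array(c['R'])@np.array(X)+np.array(c['t']); return np.array([c['fx']*p[0]/p[2]+c['cx'],c['fy']*p[1]/p[2]+c['cy']])
def cloud(n,depth):
    c=cal(n); v,u=np.mgrid[:400,:640]; 
    P=np.stack([(u-c['cx'])/c['fx']*depth,(v-c['cy'])/c['fy']*depth,depth],-1)
    return (P-np.array(c['t']))@np.array(c['R'])
def shot(n,f):
    im,d=optics.camera(n); cv2.imwrite('pics/'+f,im[:,:,::-1]); return im,d
E
python3 - <<'E'
from h import *
np.set_printoptions(precision=4,suppress=True)
a,da=shot('top','a.png'); b,db=shot('scene','b.png')
cv2.imwrite('pics/ab.png',cv2.resize(np.hstack([a,b]),(800,250))[:,:,::-1])
for n in('top','scene'):
    o,d=ray(n,(320,200)); print(n,o,d)
    for q in ['plate','shelf_edge','ring_a','ring_b','pan','pan_grip','bar','bar_near','bar_mid','lump','lump_mid','box','bottle1','bottle4']:
        print(n,q,[(np.round(x['pixel'],1).tolist(),round(x['score'],2)) for x in landmark_of(n,q)][:4])
print(ctrl.state())
E
```

```text
pics
top [ 0.5376 -0.0245  1.3797] [ 0.0623  0.0056 -0.9981]
top plate [([306.7, 219.8], 0.78)]
top shelf_edge [([307.4, 188.9], 0.72)]
top ring_a [([271.4, 215.2], 0.58), ([181.7, 231.3], 0.19)]
top ring_b [([271.4, 215.2], 0.58), ([181.7, 231.3], 0.19)]
top pan [([340.7, 224.0], 0.91)]
top pan_grip [([348.5, 255.6], 0.88), ([339.0, 225.0], 0.21)]
top bar [([277.6, 185.7], 0.72)]
top bar_near [([280.7, 216.6], 0.6), ([275.0, 153.1], 0.23)]
top bar_mid [([281.6, 181.4], 0.77)]
top lump [([255.5, 242.3], 0.67)]
top lump_mid [([258.3, 242.1], 0.73), ([348.4, 257.8], 0.34)]
top box [([180.2, 233.1], 0.83)]
top bottle1 [([299.2, 161.2], 0.57), ([357.4, 153.5], 0.54), ([273.3, 154.9], 0.51)]
top bottle4 [([299.2, 161.2], 0.57), ([357.4, 153.5], 0.54), ([273.3, 154.9], 0.51)]
scene [1.1572 0.0071 0.8441] [-0.5844 -0.0158 -0.8114]
scene plate [([332.5, 207.0], 0.88)]
scene shelf_edge [([329.6, 215.1], 0.9)]
scene ring_a [([373.2, 199.3], 0.78), ([295.6, 190.4], 0.24)]
scene ring_b [([373.2, 199.3], 0.78), ([295.6, 190.4], 0.24)]
scene pan [([292.1, 190.8], 0.89)]
scene pan_grip [([288.1, 14
[... 183 characters left out ...]
1], 0.95)]
scene bottle1 [([269.8, 250.2], 0.97), ([178.8, 170.1], 0.86), ([379.2, 256.5], 0.78), ([342.7, 241.2], 0.66)]
scene bottle4 [([269.8, 250.2], 0.97), ([178.8, 170.1], 0.86), ([379.2, 256.5], 0.78), ([342.7, 241.2], 0.66)]
{'time_s': 1.5, 'q': array([66.4991, 20.2242, 93.5872, -0.002 , 66.1892, -0.1356]), 'joint_vel': array([ 0.0448,  0.0467, -0.0723, -0.0301, -0.0008, -0.0775]), 'joint_torque': array([ -0.0005, -59.3745, -33.4571,   0.0698,   0.0156,  -0.0001]), 'ee_pos': array([0.2479, 0.5737, 0.2336]), 'ee_rot': array([-179.9994,    0.0018,  156.6355]), 'ft_force': array([ 0.3353, -0.1541, -0.0772]), 'torque': array([ 0.0073, -0.0519,  0.0126]), 'finger_gap': 0.9983633641363608}
```

Run:
```python
import cv2,numpy as np
a=cv2.imread('pics/a.png')[110:310,100:500]; b=cv2.imread('pics/b.png')[90:330,140:600]
cv2.imwrite('pics/c.png',np.vstack([cv2.resize(a,(560,280)),cv2.resize(b,(560,292))]))
cv2.imwrite('pics/d.png',cv2.resize(a,(800,400),interpolation=cv2.INTER_CUBIC))
```

```text
(no output)
```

View pics/c.png

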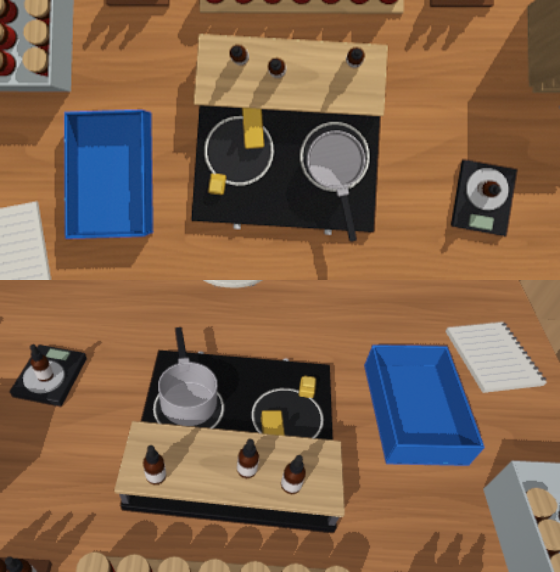

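View pics/d.png

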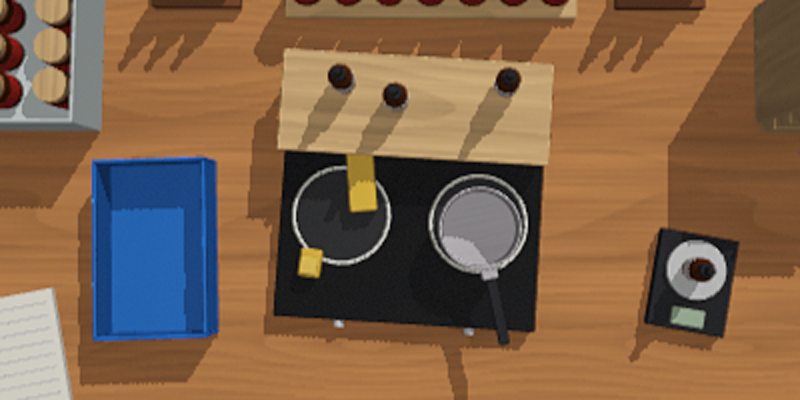

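The top view shows the box on the left (pixel ~180,233), the lump at ~(255,241), the bar end at ~(281,215), the pan on the right ring at ~(340,222) with its handle running towards (351,280), three bottles on the shelf and bottle4 on the scale at the right. Next I measure them.

```bash
cat > m.py <<'E'
from h import *
np.set_printoptions(precision=4,suppress=True)
im,d=optics.camera('top'); P=cloud('top',d); hsv=cv2.cvtColor(im,cv2.COLOR_RGB2HSV); ok=d>0
def rect(m,lab):
    m=cv2.morphologyEx(m.astype(np.uint8),cv2.MORPH_OPEN,np.ones((2,2)))
    n,l,s,c=cv2.connectedComponentsWithStats(m)
    for i in np.argsort(-s[1:,4])[:3]+1:
        q=P[l==i]; r=cv2.minAreaRect((q[:,:2]*1000).astype(np.float32))
        print(lab,s[i,4],'zmed %.4f'%np.median(q[:,2]),'c',np.round(r[0],1),'size',np.round(r[1],1),'ang',round(r[2],2))
z=P[...,2]; H,S,V=[hsv[...,i].astype(int) for i in range(3)]
rect(ok&(z>.062)&(z<.078)&(H>95)&(H<125)&(S>100),'boxrim')
rect(ok&(z>.086)&(z<.098)&(P[...,0]>.4)&(P[...,0]<.9)&(abs(P[...,1])<.4),'shelf')
rect(ok&(z>.022)&(z<.038)&(V<90)&(P[...,0]>.3),'plate')
rect(ok&(z>.04)&(z<.068)&(H>18)&(H<35)&(S>130)&(P[...,0]<.75)&(P[...,0]>.35)&(abs(P[...,1])<.3),'wax')
np.savez('m.npz',P=P,im=im)
E
python3 - <<'E'
exec(open('m.py').read())
# rings: bright low-sat on plate top
m=ok&(z>.022)&(z<.038)&(V>130)&(S<60)&(P[...,0]>.35)&(P[...,0]<.75)&(abs(P[...,1])<.3)
q=P[m]; 
from scipy.optimize import least_squares
for s in(1,-1):
    r=q[(q[:,1]-np.median(q[:,1]))*s>0]; 
    f=least_squares(lambda x:np.hypot(r[:,0]-x[0],r[:,1]-x[1])-x[2],[*r[:,:2].mean(0),.073],loss='soft_l1',f_scale=.003); print('ring',len(r),f.x)
m=ok&(z>.092)&(z<.105)&(P[...,0]>.35)&(P[...,0]<.7)&(abs(P[...,1])<.3)
r=P[m]; f=least_squares(lambda x:np.hypot(r[:,0]-x[0],r[:,1]-x[1])-x[2],[*np.median(r[:,:2],0),.058],loss='soft_l1',f_scale=.002); print('pan',len(r),f.x)
h=ok&(z>.08)&(z<.105)&(V<80)&(P[...,0]<.6)&(P[...,0]>.2)&(abs(P[...,1])<.3)
r=P[h];print('handle',len(r),r.mean(0),r.min(0),r.max(0), cv2.fitLine((r[:,:2]*1000).astype(np.float32),cv2.DIST_HUBER,0,.01,.01).ravel())
for q,px,hh in [('bar_near',(280.7,216.6),.044),('lump_mid',(258.3,242.1),.044),('pan',(340.7,224),.03),('grip',(348.5,255.6),.087),('plate',(306.7,219.8),0),('edge',(307.4,188.9),.08),('box',(180.2,233.1),0)]:print(q,atz('top',px,hh))
for q,px,hh in [('bar_near',(364.8,199.3),.044),('lump_mid',(391.6,175.0),.044),('pan',(292.1,190.8),.03),('grip',(288.1,146.5),.087),('plate',(332.5,207),0),('edge',(329.6,215.1),.08),('box',(479.4,202.1),0)]:print('sc',q,atz('scene',px,hh))
E
```

```text
boxrim 164 zmed 0.0651 c [589.6 247.6] size [169.6 527.4] ang 7.02
boxrim 102 zmed 0.0654 c [493.9 331.6] size [110.5   3.9] ang 1.92
boxrim 97 zmed 0.0659 c [415.3 486.6] size [41.1 99.2] ang 77.42
shelf 5957 zmed 0.0903 c [673.2  12.8] size [414.9 270.3] ang 89.33
shelf 190 zmed 0.0918 c [470.7 -88.1] size [178.9  45.8] ang 29.17
shelf 7 zmed 0.1008 c [ 493.  -392.3] size [3.2 6.7] ang 60.73
plate 6364 zmed 0.0283 c [526.2  27.3] size [402.1 256.2] ang 86.78
plate 1323 zmed 0.0291 c [543.8 101. ] size [213.8 132.1] ang 55.5
plate 236 zmed 0.0296 c [579.6 -64.3] size [ 80.  138.7] ang 26.28
wax 378 zmed 0.0564 c [579.2  67.6] size [186.4  78.4] ang 42.89
wax 149 zmed 0.0523 c [504.2  85.6] size [ 42.  226.4] ang 6.38
ring 605 [0.5814 0.0689 0.1168]
ring 605 [ 0.5402 -0.0993  0.0378]
pan 792 [0.5205 0.0573 0.183 ]
handle 182 [ 0.4294 -0.1011  0.0918] [ 0.3834 -0.1168  0.083 ] [ 0.4759 -0.0848  0.0982] [   0.9768    0.2143  429.023  -101.1487]
bar_near [0.57   0.1018 0.044 ]
lump_mid [0.4926 0.1687 0.044 ]
pan [ 0.5488 -0.0805  0.03  ]
grip [ 0.4566 -0.1011  0.087 ]
plate [0.5615 0.0245 0.    ]
edge [0.6514 0.0203 0.08  ]
box [0.5176 0.4203 0.    ]
sc bar_near [0.5718 0.1049 0.044 ]
sc lump_mid [0.4875 0.1776 0.044 ]
sc pan [ 0.5455 -0.0832  0.03  ]
sc grip [ 0.4419 -0.1009  0.087 ]
sc plate [0.5699 0.0247 0.    ]
sc edge [0.6491 0.0169 0.08  ]
sc box [0.5303 0.4159 0.    ]
```

```bash
cat > m.py <<'E'
from h import *
from scipy.optimize import least_squares
np.set_printoptions(precision=4,suppress=True)
c=cal('top');R=np.array(c['R']);t=np.array(c['t']);v,u=np.mgrid[:400,:640]
D=np.stack([(u-c['cx'])/c['fx'],(v-c['cy'])/c['fy'],np.ones(u.shape)],-1)@R; O=-R.T@t
Z=lambda z:O+D*((z-O[2])/D[...,2])[...,None]
def seg(im):
    h=cv2.cvtColor(im,cv2.COLOR_RGB2HSV).astype(int); return h[...,0],h[...,1],h[...,2]
def circ(q,x0,r=None):
    f=least_squares(lambda x:np.hypot(q[:,0]-x[0],q[:,1]-x[1])-(r or x[2]),[*x0,.07],loss='soft_l1',f_scale=.0015); return f.x
def roi(P,x0,x1,y0,y1): return (P[...,0]>x0)&(P[...,0]<x1)&(P[...,1]>y0)&(P[...,1]<y1)
def rects(m,z,lab,k=2,mn=20):
    n,l,s,_=cv2.connectedComponentsWithStats(m.astype(np.uint8))
    for i in (np.argsort(-s[1:,4])[:k]+1):
        if s[i,4]<mn: continue
        q=Z(z)[l==i]; r=cv2.minAreaRect((q[:,:2]*1000).astype(np.float32)); print(lab,s[i,4],'c',np.round(r[0],1),'size',np.round(r[1],1),'ang',round(r[2],2),'box',np.round(cv2.boxPoints(r)).astype(int).tolist())
def yellow(im):
    H,S,V=seg(im); return (H>20)&(H<35)&(S>150)&(V>90)
E
python3 - <<'E'
from m import *
im=cv2.imread('pics/a.png')[:,:,::-1].copy(); H,S,V=seg(im)
P3=Z(.03)
w=(V>125)&(S<50)&roi(P3,.4,.7,.05,.25)
q=P3[w]; a=circ(q,(.56,.125)); print('ringb',w.sum(),a,circ(q,(.56,.125),.0735))
w=(V>150)&(S<50)&roi(P3,.4,.7,-.2,0);q=P3[w]
print('white R px',w.sum())
Pp=Z(.098); e=(V>120)&(S<60)&roi(Pp,.4,.7,-.2,0.)
rects(yellow(im)&roi(P3,.4,.72,-.2,.3),.058,'yel',3)
rects((H>95)&(H<125)&(S>120),.07,'box',1)
bl=(V<75)&roi(P3,.3,.7,-.25,.3)
n,l,s,_=cv2.connectedComponentsWithStats(bl.astype(np.uint8)); i=1+np.argmax(s[1:,4]); print('plate bb',s[i])
# plate left/right/front edges : per row extreme
L=[];Rr=[]
for r in range(195,265,2):
    cs=np.where(l[r]==i)[0]; L.append(P3[r,cs.min()]);Rr.append(P3[r,cs.max()])
F=[];G=[]
for cc in list(range(245,365,3)):
    rs=np.where(l[:,cc]==i)[0]; F.append(P3[rs.max(),cc]);G.append(Z(.08)[rs.min(),cc])
def ln(A):
    A=np.array(A)[:,:2]*1000; f=cv2.fitLine(A.astype(np.float32),cv2.DIST_HUBER,0,.01,.01).ravel(); print(np.round(f,4), np.degrees(np.arctan2(f[1],f[0])))
for k,A in zip('L R Front Shelf'.split(),(L,Rr,F,G)): print(k,end=' '); ln(A)
cv2.imwrite('pics/e.png',cv2.resize(im[180:290,150:370],(800,400),interpolation=cv2.INTER_CUBIC)[:,:,::-1])
for nm in('top','scene'):
  for q in('pan','box','plate'):
    o=outline_of(nm,q)
    if o: print(nm,q,o[0]['pixel'],o[0]['pixels'].sum())
E
```

```text
ringb 212 [0.5685 0.1348 0.0729] [0.5687 0.1348 0.07  ]
white R px 395
yel 372 c [617.3 102. ] size [86.2 40.5] ang 5.77 box [[572, 118], [576, 77], [662, 86], [658, 126]]
yel 149 c [496.3 178.1] size [41.7 33. ] ang 0.37 box [[475, 194], [476, 161], [517, 162], [517, 195]]
box 5576 c [516.9 407.4] size [267.  184.6] ang 1.74 box [[381, 496], [386, 311], [653, 319], [648, 504]]
plate bb [ 237  185  134   98 6637]
L [  0.9985  -0.055  531.3402 229.5724] -3.1507835
R [   0.9986   -0.0531  531.1196 -164.9597] -3.0445402
Front [  0.0598   0.9982 405.546   36.9306] 86.57261
Shelf [  0.0546   0.9985 650.5724  25.1436] 86.87294
top pan [341.6, 227.0] 1571
top box [176.4, 234.2] 5660
scene pan [290.2, 180.0] 2315
scene box [486.8, 198.1] 7496
scene plate [334.8, 240.2] 16917
```

View pics/e.png

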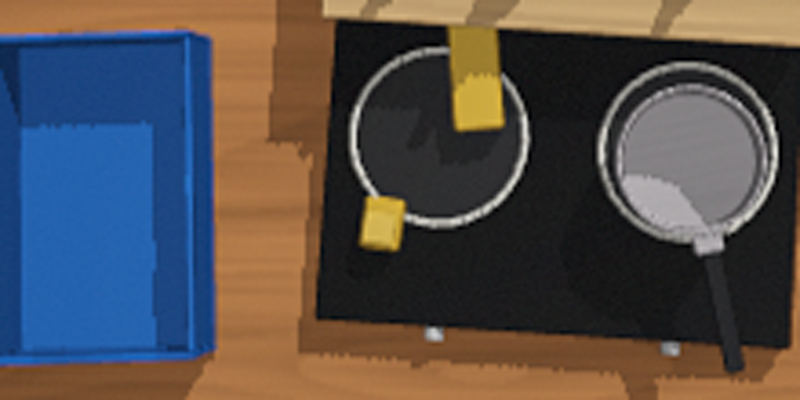

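Emit:
{"method": "move_arm", "body": {"plan": [[[0, 0, 0, 0, 0, -5.85, 7], [0, 0, 0, 0, 0, -5.85, 7], [0, 0, 0, 0, 0, -5.85, 7], [0, 0, 0, 0, 0, -5.85, 7], [-2.05, -3.32, 0, 0, 0, 0, 7], [-2.05, -3.32, 0, 0, 0, 0, 7], [-2.05, -3.32, 0, 0, 0, 0, 7], [-2.05, -3.32, 0, 0, 0, 0, 7]]], "newtons": 20}}

```text
time_s: 2.52
ee_pos: [0.3304, 0.4396, 0.2335]
ee_rot: [-180.0, 0.0, -179.9]
ft_force: [0.8, -0.0, 0.3]
finger_gap: 0.759
```

Emit:
{"method": "move_arm", "body": {"plan": [[[-2.05, -3.32, 0, 0, 0, 0, 7], [-2.05, -3.32, 0, 0, 0, 0, 7], [-2.05, -3.32, 0, 0, 0, 0, 7], [-2.05, -3.32, 0, 0, 0, 0, 7], [-2.05, -3.32, 0, 0, 0, 0, 7], [-2.05, -3.32, 0, 0, 0, 0, 7], [-2.05, -3.32, 0, 0, 0, 0, 7], [-2.05, -3.32, 0, 0, 0, 0, 7]]]}}

```text
time_s: 3.18
ee_pos: [0.4949, 0.1737, 0.2339]
ee_rot: [180.0, 0.0, -180.0]
ft_force: [-0.5, 0.2, -0.3]
finger_gap: 0.761
```

Emit:
{"method": "move_arm", "body": {"plan": [[[0, 0, 2, 0, 0, 0, 7], [0, 0, 3, 0, 0, 0, 7], [0, 0, 3, 0, 0, 0, 7], [0, 0, 0, 0, 0, 0, 7], [0, 0, 0, 0, 0, 0, 7]]]}}

```text
time_s: 3.6
ee_pos: [0.4932, 0.1751, 0.1529]
ee_rot: [-179.9, -0.2, -180.0]
ft_force: [0.8, -0.7, -0.2]
finger_gap: 0.76
```

Emit:
{"method": "move_arm", "body": {"plan": [[[0, 0, 3, 0, 0, 0, 7], [0, 0, 3, 0, 0, 0, 7], [0, 0, 2.5, 0, 0, 0, 7], [0, 0, 1.5, 0, 0, 0, 7], [0, 0, 0, 0, 0, 0, 7], [0, 0, 0, 0, 0, 0, 0], [0, 0, 0, 0, 0, 0, 0], [0, 0, 0, 0, 0, 0, 0]]], "newtons": 15}}

```text
time_s: 4.27
ee_pos: [0.4955, 0.1761, 0.0555]
ee_rot: [179.9, 0.2, -180.0]
ft_force: [-0.6, 0.3, 0.2]
finger_gap: 0.564
```

Emit:
{"method": "move_arm", "body": {"plan": [[[0, 0, 0, 0, 0, 0, 0], [0, 0, 0, 0, 0, 0, 0], [0, 0, 0, 0, 0, 0, 0], [0, 0, -1, 0, 0, 0, 0], [0, 0, -2, 0, 0, 0, 0], [0, 0, -3, 0, 0, 0, 0], [0, 0, -3, 0, 0, 0, 0], [0, 0, -2, 0, 0, 0, 0]]]}}

```text
time_s: 4.93
ee_pos: [0.4947, 0.1757, 0.1667]
ee_rot: [180.0, 0.1, -180.0]
ft_force: [0.0, -0.0, 0.0]
finger_gap: 0.35
```

Emit:
{"method": "move_arm", "body": {"plan": [[[-1.15, 3.45, 0, 0, 0, 0, 0], [-1.15, 3.45, 0, 0, 0, 0, 0], [-1.15, 3.45, 0, 0, 0, 0, 0], [-1.15, 3.45, 0, 0, 0, 0, 0], [-1.15, 3.45, 0, 0, 0, 0, 0], [-1.15, 3.45, 0, 0, 0, 0, 0], [-1.15, 3.45, 0, 0, 0, 0, 0], [-1.15, 3.45, 0, 0, 0, 0, 0]]]}}

```text
time_s: 5.6
ee_pos: [0.5861, 0.4532, 0.1643]
ee_rot: [-180.0, -0.0, -180.0]
ft_force: [-0.3, 0.7, 0.3]
finger_gap: 0.353
```

Emit:
{"method": "move_arm", "body": {"plan": [[[0, 0, 0, 0, 0, 0, 0], [0, 0, 3, 0, 0, 0, 0], [0, 0, 3, 0, 0, 0, 0], [0, 0, 3, 0, 0, 0, 0], [0, 0, 2.7, 0, 0, 0, 0], [0, 0, 1.5, 0, 0, 0, 0], [0, 0, 0, 0, 0, 0, 0], [0, 0, 0, 0, 0, 0, 4.2]]]}}

```text
time_s: 6.27
ee_pos: [0.5859, 0.4512, 0.0317]
ee_rot: [-180.0, -0.0, -180.0]
ft_force: [-0.2, 0.0, -0.2]
finger_gap: 0.396
```

Emit:
{"method": "move_arm", "body": {"plan": [[[0, 0, 0, 0, 0, 0, 4.2], [0, 0, 0, 0, 0, 0, 4.2], [0, 0, -2, 0, 0, 0, 4.2], [0, 0, -3, 0, 0, 0, 4.2], [0, 0, -4, 0, 0, 0, 4.2], [0, 0, -4, 0, 0, 0, 6], [0, 0, 0, 0, 0, 0, 6]]]}}

```text
time_s: 6.85
ee_pos: [0.5898, 0.4545, 0.1725]
ee_rot: [179.5, 0.6, -180.0]
ft_force: [1.5, 1.5, 1.2]
finger_gap: 0.579
```

Run:
```python
from m import *
im,_=shot('top','f.png')
rects(yellow(im)&roi(Z(.03),.36,.75,-.2,.55),.058,'yel',3)
s,_=shot('scene','f2.png')
for q in ('lump','bar_near','bar_mid','bottle1'):
  print(q,[(np.round(x['pixel'],1).tolist(),round(x['score'],2)) for x in landmark_of('top',q)][:4],[(np.round(x['pixel'],1).tolist(),round(x['score'],2)) for x in landmark_of('scene',q)][:4])
for px in((269.8,250.2),(379.2,256.5),(342.7,241.2)): print('bottle',atz('scene',px,.092))
print('lump',[atz('scene',x['pixel'],.012) for x in landmark_of('scene','lump')][:1])
for o in outline_of('scene','box')[:1]: print('box out',o['pixel'])
```

```text
yel 371 c [617.5 102.1] size [86.3 40.8] ang 5.77 box [[573, 118], [577, 77], [662, 86], [658, 127]]
yel 32 c [584.7 425. ] size [36.1  6. ] ang 1.52 box [[567, 428], [567, 422], [603, 422], [603, 429]]
lump [([168.7, 211.3], 0.5)] [([496.6, 220.3], 0.56)]
bar_near [([281.1, 217.6], 0.6)] [([362.3, 200.0], 0.74), ([288.6, 145.7], 0.36)]
bar_mid [([279.9, 183.9], 0.76), ([309.9, 219.3], 0.53)] []
bottle1 [([445.6, 243.8], 0.72), ([272.8, 151.8], 0.63), ([298.9, 160.8], 0.52), ([353.6, 151.9], 0.46)] [([342.1, 245.0], 0.85), ([268.9, 250.5], 0.77), ([375.2, 257.7], 0.64), ([178.2, 172.5], 0.6)]
bottle [ 0.7564 -0.11    0.092 ]
bottle [0.7577 0.1273 0.092 ]
bottle [0.7246 0.0481 0.092 ]
lump [array([0.5943, 0.4431, 0.012 ])]
box out [481.4, 197.9]
```

Emit:
{"method": "move_arm", "body": {"plan": [[[0, -3.53, 0, 0, 0, 0, 6], [0, -3.53, 0, 0, 0, 0, 6], [0, -3.53, 0, 0, 0, 0, 6], [0, -3.53, 0, 0, 0, 0, 6], [0, -3.53, 0, 0, 0, 0, 6], [0, -3.53, 0, 0, 0, 0, 6], [0, -3.53, 0, 0, 0, 0, 6], [0, -3.53, 0, 0, 0, 0, 6]]]}}

```text
time_s: 8.12
ee_pos: [0.5859, 0.1675, 0.1616]
ee_rot: [-180.0, 0.0, -180.0]
ft_force: [-0.3, -0.5, 0.0]
finger_gap: 0.653
```

Emit:
{"method": "move_arm", "body": {"plan": [[[0, -3.53, 0, 0, 0, 0, 6], [0, -3.53, 0, 0, 0, 0, 6], [0, 0, 0, 0, 0, -5.8, 6], [0, 0, 2, 0, 0, 0, 6], [0, 0, 2, 0, 0, 0, 6], [0, 0, 0, 0, 0, 0, 6], [0, 0, 0, 0, 0, 0, 6]]]}}

```text
time_s: 8.7
ee_pos: [0.5854, 0.0984, 0.1209]
ee_rot: [-180.0, -0.1, -174.2]
ft_force: [-0.6, -0.1, 1.0]
finger_gap: 0.652
```

Run:
```python
from m import *
im,_=shot('scene','g.png'); t,_=shot('top','g2.png')
print(ctrl.state()['ee_pos'],ctrl.state()['ee_rot'])
cv2.imwrite('pics/g3.png',np.vstack([cv2.resize(im[120:270,230:450],(440,300)),cv2.resize(t[170:270,220:370],(440,293))])[:,:,::-1])
```

```text
[0.5867 0.0988 0.1224] [ 179.9992    0.0463 -174.1495]
```

View pics/g3.png

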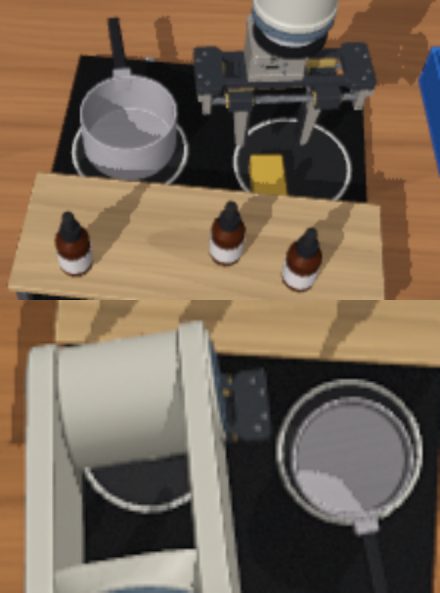

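The fingers stand either side of the bar's near end (scene pixel ~364,205), wide body clear of the shelf and bottles. I go down, grip and draw.

Emit:
{"method": "move_arm", "body": {"plan": [[[0, 0, 3, 0, 0, 0, 6], [0, 0, 2.5, 0, 0, 0, 6], [0, 0, 1.4, 0, 0, 0, 6], [0, 0, 0, 0, 0, 0, 6], [0, 0, 0, 0, 0, 0, 0], [0, 0, 0, 0, 0, 0, 0], [0, 0, 0, 0, 0, 0, 0], [0, 0, 0, 0, 0, 0, 0]]], "newtons": 25}}

```text
time_s: 9.47
ee_pos: [0.5873, 0.0988, 0.0542]
ee_rot: [180.0, 0.2, -174.2]
ft_force: [0.3, -1.0, 5.8]
finger_gap: 0.434
```

Emit:
{"method": "move_arm", "body": {"plan": [[[0, 0, 0, 0, 0, 0, 0], [1, 0, 0, 0, 0, 0, 0], [1.5, 0, 0, 0, 0, 0, 0], [1.5, 0, 0, 0, 0, 0, 0], [1, 0, 0, 0, 0, 0, 0]]]}}

```text
time_s: 9.88
ee_pos: [0.5376, 0.0937, 0.0542]
ee_rot: [180.0, 0.3, -174.2]
ft_force: [4.1, 0.6, 4.6]
finger_gap: 0.433
```

Emit:
{"method": "move_arm", "body": {"plan": [[[1.5, 0, 0, 0, 0, 0, 0], [1.7, 0, 0, 0, 0, 0, 0], [1.7, 0, 0, 0, 0, 0, 0], [1.7, 0, 0, 0, 0, 0, 0], [1.2, 0, 0, 0, 0, 0, 0], [0.6, 0, 0, 0, 0, 0, 0], [0, 0, 0, 0, 0, 0, 0], [0, 0, 0, 0, 0, 0, 5.5]]]}}

```text
time_s: 10.55
ee_pos: [0.4528, 0.085, 0.0536]
ee_rot: [180.0, 0.1, -174.2]
ft_force: [-0.1, 0.6, -0.6]
finger_gap: 0.488
```

Emit:
{"method": "move_arm", "body": {"plan": [[[0, 0, 0, 0, 0, 0, 5.5], [0, 0, 0, 0, 0, 0, 5.5], [0, 0, 0, 0, 0, 0, 5.5], [0, 0, -2, 0, 0, 0, 5.5], [0, 0, -3, 0, 0, 0, 5.5], [0, 0, -4, 0, 0, 0, 5.5], [0, 0, -3, 0, 0, 0, 5.5]]]}}

```text
time_s: 11.13
ee_pos: [0.4526, 0.0849, 0.1744]
ee_rot: [-180.0, -0.0, -174.2]
ft_force: [2.0, 0.1, 0.1]
finger_gap: 0.6
```

Emit:
{"method": "move_arm", "body": {"plan": [[[4, 0, 0, 0, 0, 0, 5.5], [4, 0, 0, 0, 0, 0, 5.5], [0, 4, 0, 0, 0, 0, 5.5], [0, 4, 0, 0, 0, 0, 5.5], [0, 4, 0, 0, 0, 0, 5.5], [0, 4, 0, 0, 0, 0, 5.5], [0, 4, 0, 0, 0, 0, 5.5], [0, 0, 0, 0, 0, 0, 5.5]]]}}

```text
time_s: 11.8
ee_pos: [0.3528, 0.2816, 0.1729]
ee_rot: [179.8, 0.1, -174.0]
ft_force: [0.8, -1.3, 0.7]
finger_gap: 0.596
```

Run:
```python
from m import *
im,_=shot('top','i.png'); s,_=shot('scene','i2.png')
print(ctrl.state()['ee_pos'],ctrl.state()['ee_rot'],ctrl.state()['time_s'])
rects(yellow(im)&roi(Z(.03),.36,.75,-.2,.55),.058,'yel',3)
for q,z in (('lump',.006),('bar_near',.044),('bar_mid',.044),('bar_far',.044)):
  print(q,[(atz('top',x['pixel'],z)[:2],round(x['score'],2)) for x in landmark_of('top',q)][:3],[(atz('scene',x['pixel'],z)[:2],round(x['score'],2)) for x in landmark_of('scene',q)][:3])
cv2.imwrite('pics/i3.png',cv2.resize(im[150:300,120:380],(780,450))[:,:,::-1])
```

```text
[0.3522 0.2768 0.1722] [-179.9632   -0.0458 -173.9723] 11.9
yel 903 c [540.1  92.7] size [199.5  41.2] ang 5.45 box [[439, 104], [443, 63], [641, 82], [637, 123]]
yel 133 c [584.7 437.1] size [36.6 30.2] ang 1.51 box [[566, 452], [567, 422], [603, 423], [603, 453]]
lump [(array([0.5097, 0.4169]), 0.69)] [(array([0.5879, 0.4485]), 0.68)]
bar_near [(array([0.4326, 0.0882]), 0.68)] [(array([0.4335, 0.0954]), 0.58)]
bar_mid [(array([0.5434, 0.0976]), 0.88)] [(array([0.5358, 0.0908]), 0.65)]
bar_far [(array([0.6469, 0.1078]), 0.76)] [(array([ 0.5513, -0.0784]), 0.5)]
```

View pics/i3.png

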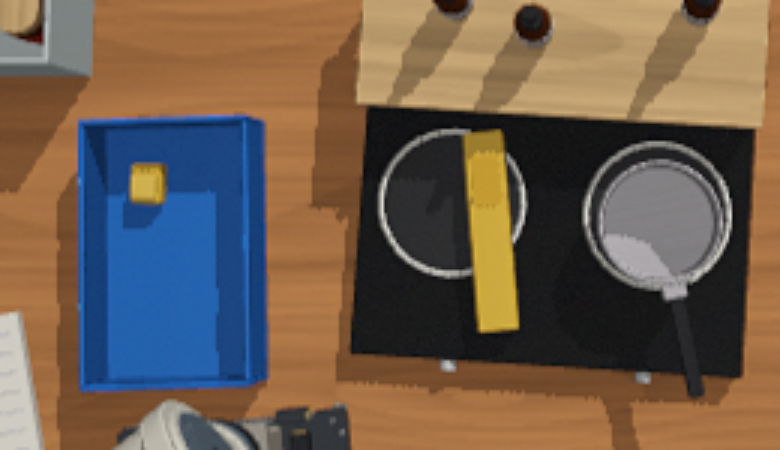

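The bar lies clear of the shelf (far end at top pixel ~(281,195), plate x about 71 mm) and the lump lies in the box at ~(169,211). Now the grip at its middle.

Emit:
{"method": "move_arm", "body": {"plan": [[[-2.42, -2.87, 0, 0, 0, 0, 6.5], [-2.42, -2.87, 0, 0, 0, 0, 6.5], [-2.42, -2.87, 0, 0, 0, 0, 6.5], [-2.42, -2.87, 0, 0, 0, 0, 6.5], [-2.42, -2.87, 0, 0, 0, 0, 6.5], [-2.42, -2.87, 0, 0, 0, 0, 6.5], [-2.42, -2.87, 0, 0, 0, 0, 6.5], [0, 0, 0, 0, 0, 0, 6.5]]], "newtons": 35}}

```text
time_s: 12.97
ee_pos: [0.5464, 0.0887, 0.173]
ee_rot: [-179.9, 0.2, -174.4]
ft_force: [-0.0, -0.1, 0.4]
finger_gap: 0.711
```

Emit:
{"method": "move_arm", "body": {"plan": [[[0, 0, 2, 0, 0, 0, 6.5], [0, 0, 3, 0, 0, 0, 6.5], [0, 0, 3, 0, 0, 0, 6.5], [0, 0, 2.5, 0, 0, 0, 6.5], [0, 0, 1.2, 0, 0, 0, 6.5], [0, 0, 0, 0, 0, 0, 6.5], [0, 0, 0, 0, 0, 0, 6.5]]]}}

```text
time_s: 13.55
ee_pos: [0.5418, 0.093, 0.0557]
ee_rot: [-180.0, -0.1, -174.2]
ft_force: [-0.7, -0.7, 0.2]
finger_gap: 0.703
```

Emit:
{"method": "move_arm", "body": {"plan": [[[0, 0, 0, 0, 0, 0, 0], [0, 0, 0, 0, 0, 0, 0], [0, 0, 0, 0, 0, 0, 0], [0, 0, 0, 0, 0, 0, 0], [0, 0, 0, 0, 0, 0, 0], [0, 0, -0.5, 0, 0, 0, 0], [0, 0, -1, 0, 0, 0, 0], [0, 0, 0, 0, 0, 0, 0]]]}}

```text
time_s: 14.22
ee_pos: [0.5427, 0.0933, 0.0723]
ee_rot: [180.0, 0.1, -174.2]
ft_force: [0.6, 0.2, -1.2]
finger_gap: 0.434
```

Emit:
{"method": "move_arm", "body": {"plan": [[[0, 0, -1.5, 0, 0, 0, 0], [0, 0, -2.5, 0, 0, 0, 0], [0, 0, -3, 0, 0, 0, 0], [0, 0, -2.5, 0, 0, 0, 0], [0, 0, -1.5, 0, 0, 0, 0], [0, 0, 0, 0, 0, 4.1, 0], [0, 0, 0, 0, 0, 0, 0]]]}}

```text
time_s: 14.8
ee_pos: [0.5425, 0.0933, 0.1821]
ee_rot: [180.0, 0.2, -178.4]
ft_force: [0.8, 0.4, -3.0]
finger_gap: 0.438
```

Emit:
{"method": "move_arm", "body": {"plan": [[[0.1, 2, 0, 0, 0, 0, 0], [0.2, 3.5, 0, 0, 0, 0, 0], [0.2, 4, 0, 0, 0, 0, 0], [0.3, 4, 0, 0, 0, 0, 0], [0.3, 4, 0, 0, 0, 0, 0], [0.2, 4, 0, 0, 0, 0, 0], [0.2, 4, 0, 0, 0, 0, 0], [0.1, 2.5, 0, 0, 0, 0, 0]]]}}

```text
time_s: 15.47
ee_pos: [0.5163, 0.3759, 0.1798]
ee_rot: [180.0, -0.0, -178.1]
ft_force: [0.3, -0.5, -1.8]
finger_gap: 0.43
```

Emit:
{"method": "move_arm", "body": {"plan": [[[0, 2, 0, 0, 0, 0, 0], [0, 0, 0, 0, 0, 0, 0], [0, 0, 2, 0, 0, 0, 0], [0, 0, 0, 0, 0, 0, 0], [0, 0, 0, 0, 0, 0, 0]]]}}

```text
time_s: 15.88
ee_pos: [0.5158, 0.3911, 0.1591]
ee_rot: [-179.9, -0.2, -178.2]
ft_force: [-0.4, 0.2, -1.9]
finger_gap: 0.429
```

Run:
```python
from m import *
s,_=shot('scene','j2.png')
print(ctrl.state()['ee_pos'],ctrl.state()['ee_rot'],ctrl.state()['finger_gap'],ctrl.state()['time_s'])
cv2.imwrite('pics/j3.png',cv2.resize(s[90:290,330:590],(650,500))[:,:,::-1])
```

```text
[0.5165 0.3914 0.1601] [-179.9281   -0.0894 -178.2534] 0.4342613917703192 15.9333
```

View pics/j3.png

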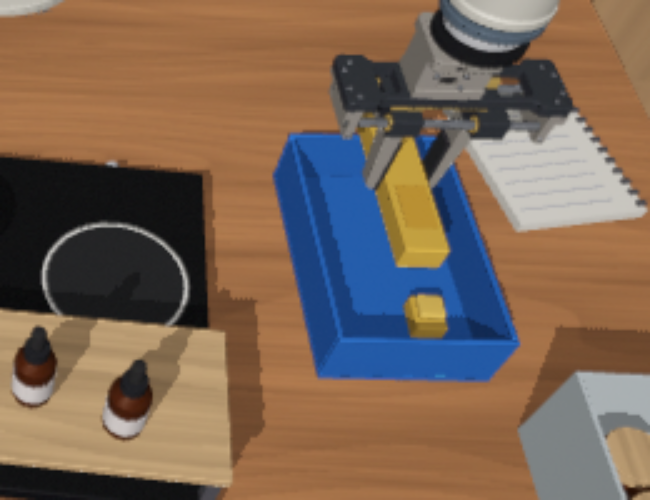

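The bar hangs level above the box with the lump to its side at scene pixel ~(501,216). Now I lower and release it.

Emit:
{"method": "move_arm", "body": {"plan": [[[0, 0, 2, 0, 0, 0, 0], [0, 0, 3, 0, 0, 0, 0], [0, 0, 3, 0, 0, 0, 0], [0, 0, 2.5, 0, 0, 0, 0], [0, 0, 1.5, 0, 0, 0, 0], [0, 0, 0.5, 0, 0, 0, 0], [0, 0, 0, 0, 0, 0, 0], [0, 0, 0, 0, 0, 0, 0]]]}}

```text
time_s: 16.6
ee_pos: [0.5176, 0.3927, 0.0368]
ee_rot: [180.0, 0.1, -178.3]
ft_force: [-0.2, 0.2, -0.7]
finger_gap: 0.434
```

Emit:
{"method": "move_arm", "body": {"plan": [[[0, 0, 0, 0, 0, 0, 5], [0, 0, 0, 0, 0, 0, 5], [0, 0, 0, 0, 0, 0, 5], [0, 0, 0, 0, 0, 0, 5], [0, 0, -1.5, 0, 0, 0, 5], [0, 0, -3, 0, 0, 0, 5], [0, 0, -4, 0, 0, 0, 5], [0, 0, -4, 0, 0, 0, 5]]]}}

```text
time_s: 17.27
ee_pos: [0.5162, 0.3921, 0.1615]
ee_rot: [-179.9, -0.1, -178.3]
ft_force: [1.2, 1.3, 1.0]
finger_gap: 0.543
```

Emit:
{"method": "move_arm", "body": {"plan": [[[0, 0, -4, 0, 0, 0, 5], [3, -4, 0, 0, 0, 0, 5], [3, -4, 0, 0, 0, 0, 5], [3, -4, 0, 0, 0, 0, 5], [3, -4, 0, 0, 0, 0, 5], [3, -4, 0, 0, 0, 0, 5], [3, -3, 0, 0, 0, 0, 5], [0, 0, 0, 0, 0, 0, 5]]]}}

```text
time_s: 17.93
ee_pos: [0.3622, 0.1869, 0.1997]
ee_rot: [-179.8, -0.3, -178.3]
ft_force: [-0.4, -0.8, -0.7]
finger_gap: 0.546
```

Run:
```python
from m import *
im,_=shot('top','k.png')
print(ctrl.state()['ee_pos'],ctrl.state()['ee_rot'],ctrl.state()['time_s'])
H,S,V=seg(im)
rects(yellow(im)&roi(Z(.03),.36,.75,-.2,.55),.034,'yel',3)
P3=Z(.03)
w=(V>125)&(S<50)&roi(P3,.4,.7,.05,.25)
print('ringb',circ(P3[w],(.56,.125)))
for q,z in (('pan',.03),('pan_grip',.087),('ring_b',.03)):
  print(q,[(atz('top',x['pixel'],z)[:2],round(x['score'],2)) for x in landmark_of('top',q)][:3])
P9=Z(.098); o=outline_of('top','pan')[0]['pixels']
con=max(cv2.findContours(o.astype(np.uint8),0,cv2.CHAIN_APPROX_NONE)[0],key=len)[:,0]
q=np.array([P9[b,a] for a,b in con]); print('pan rim',circ(q[q[:,0]>.53],(.55,-.08),.06),circ(q[q[:,0]>.53],(.55,-.08)))
h=(V<75)&roi(Z(.094),.37,.478,-.14,-.05)&(S<120)
hh=Z(.094)[h]; hh=hh[hh[:,0]<.42] ; print('handle',h.sum(),hh.mean(0),hh.min(0),hh.max(0))
h2=Z(.094)[o]; h2=h2[h2[:,0]<.478]; f=cv2.fitLine((h2[:,:2]*1000).astype(np.float32),cv2.DIST_HUBER,0,.01,.01).ravel(); print('handle line',f,h2.min(0),h2.max(0))
cv2.imwrite('pics/k3.png',cv2.resize(im[150:300,120:380],(780,450))[:,:,::-1])
```

```text
[0.3656 0.1894 0.2007] [-179.9641   -0.051  -178.3461] 17.9833
yel 892 c [514.5 390. ] size [192.3  40. ] ang 1.35 box [[418, 408], [419, 368], [611, 372], [610, 412]]
yel 133 c [585.5 445.5] size [37.3 30.8] ang 1.51 box [[566, 460], [567, 430], [605, 431], [604, 461]]
ringb [0.5686 0.1348 0.0729]
pan [(array([ 0.5524, -0.0704]), 0.9), (array([0.579 , 0.1318]), 0.61), (array([ 0.7729, -0.1225]), 0.45)]
pan_grip [(array([ 0.4473, -0.1014]), 0.78), (array([ 0.4903, -0.382 ]), 0.48)]
ring_b [(array([0.5751, 0.1323]), 0.88)]
pan rim [ 0.5477 -0.0761  0.07  ] [ 0.5513 -0.0763  0.0571]
handle 843 [ 0.4085 -0.0994  0.094 ] [ 0.3814 -0.1397  0.094 ] [ 0.4188 -0.0502  0.094 ]
handle line [   0.9754    0.2204  430.057  -100.8412] [ 0.3842 -0.1166  0.094 ] [ 0.476  -0.0818  0.094 ]
```

View pics/k3.png

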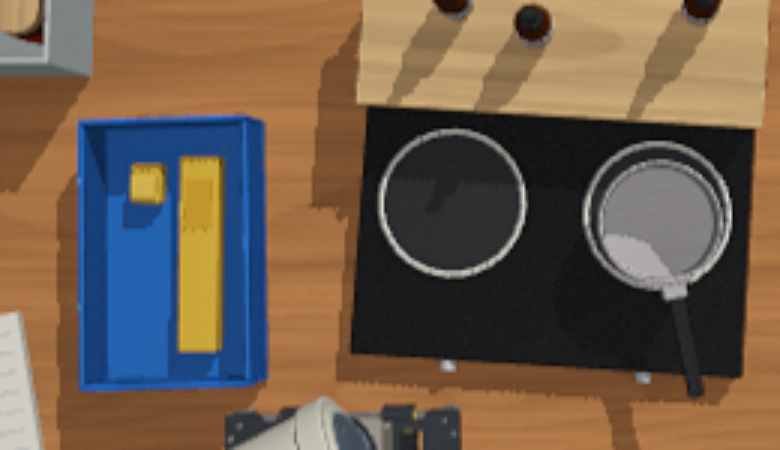

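Bar and lump both lie inside the box (top pixels ~(187,235) and (169,211)), and ring_b is free at ~(271,217). Now the pan's handle.

Emit:
{"method": "move_arm", "body": {"plan": [[[0, 0, 0, 0, 0, -5.5, 5], [0, 0, 0, 0, 0, -5.5, 5], [-0.2, -3.4, 0, 0, 0, 0, 5], [-0.2, -3.4, 0, 0, 0, 0, 5], [-0.2, -3.4, 0, 0, 0, 0, 5], [-0.2, -3.4, 0, 0, 0, 0, 5], [-0.2, -3.4, 0, 0, 0, 0, 5], [-0.2, -3.4, 0, 0, 0, 0, 5]]], "newtons": 12}}

```text
time_s: 18.85
ee_pos: [0.4265, -0.0057, 0.2007]
ee_rot: [-180.0, 0.0, -167.2]
ft_force: [0.2, 0.8, 0.2]
finger_gap: 0.541
```

Emit:
{"method": "move_arm", "body": {"plan": [[[-0.2, -3.4, 0, 0, 0, 0, 5], [-0.2, -3.4, 0, 0, 0, 0, 5], [-0.1, -2.7, 0, 0, 0, 0, 5], [0, 0, 2.5, 0, 0, 0, 5], [0, 0, 3, 0, 0, 0, 5], [0, 0, 0, 0, 0, 0, 5], [0, 0, 0, 0, 0, 0, 5], [0, 0, 0, 0, 0, 0, 5]]]}}

```text
time_s: 19.52
ee_pos: [0.4518, -0.0959, 0.1463]
ee_rot: [-180.0, 0.0, -167.2]
ft_force: [-0.3, 0.6, -1.0]
finger_gap: 0.543
```

Run:
```python
from m import *
s,_=shot('scene','l.png')
st=ctrl.state();print(st['ee_pos'],st['ee_rot'],st['time_s'])
print([(atz('scene',x['pixel'],.087)[:2],round(x['score'],2)) for x in landmark_of('scene','pan_grip')][:3])
cv2.imwrite('pics/l3.png',cv2.resize(s[90:240,210:390],(720,600))[:,:,::-1])
```

```text
[ 0.4521 -0.0959  0.1468] [-179.9645    0.0754 -167.2114] 19.5667
[(array([ 0.4456, -0.1085]), 0.81)]
```

View pics/l3.png

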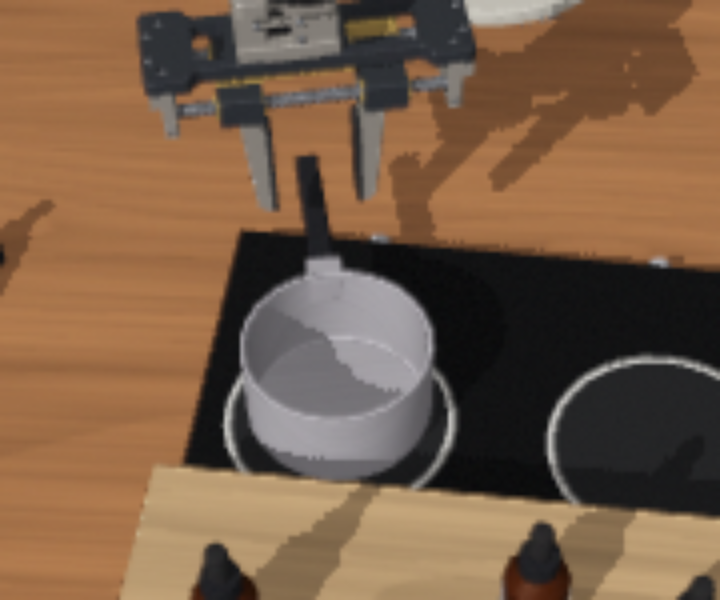

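The handle runs between the open fingers (scene pixel ~(288,140)). I lower, then close gently.

Emit:
{"method": "move_arm", "body": {"plan": [[[0, 0, 2, 0, 0, 0, 5], [0, 0, 2, 0, 0, 0, 5], [0, 0, 1.3, 0, 0, 0, 5], [0, 0, 0.6, 0, 0, 0, 5], [0, 0, 0, 0, 0, 0, 5], [0, 0, 0, 0, 0, 0, 2.5], [0, 0, 0, 0, 0, 0, 2.2], [0, 0, 0, 0, 0, 0, 1.9]]]}}

```text
time_s: 20.28
ee_pos: [0.4517, -0.0962, 0.0876]
ee_rot: [-180.0, 0.1, -167.3]
ft_force: [0.1, 0.2, 0.4]
finger_gap: 0.348
```

Emit:
{"method": "move_arm", "body": {"plan": [[[0, 0, 0, 0, 0, 0, 1.9], [0, 0, 0, 0, 0, 0, 1.5], [0, 0, 0, 0, 0, 0, 0], [0, 0, 0, 0, 0, 0, 0], [0, 0, 0, 0, 0, 0, 0]]]}}

```text
time_s: 20.7
ee_pos: [0.4511, -0.0963, 0.0869]
ee_rot: [-180.0, 0.0, -167.3]
ft_force: [-0.0, -1.3, 4.9]
finger_gap: 0.171
```

Run:
```python
from m import *
st=ctrl.state();print(st['ee_pos'],st['ee_rot'],st['finger_gap'],st['ft_force'],st['torque'])
optics.camera('top'); P9=Z(.098); P3=Z(.03)
o=outline_of('top','pan'); o=o[0]['pixels']
con=max(cv2.findContours(o.astype(np.uint8),0,cv2.CHAIN_APPROX_NONE)[0],key=len)[:,0]
q=np.array([P9[b,a] for a,b in con]); print('pan rim',circ(q[q[:,0]>.54],(.55,-.08),.059))
```

```text
[ 0.4511 -0.0963  0.0869] [-179.974     0.0263 -167.2644] 0.17138144902196423 [-0.0262 -1.2769  4.9295] [-0.2072  0.0907 -0.097 ]
pan rim [ 0.5485 -0.0752  0.07  ]
```

Emit:
{"method": "move_arm", "body": {"plan": [[[-0.2, 0.6, 0, 0, 0, 0, 0], [-0.39, 1.2, 0, 0, 0, 0, 0], [-0.52, 1.6, 0, 0, 0, 0, 0], [-0.52, 1.6, 0, 0, 0, 0, 0], [-0.52, 1.6, 0, 0, 0, 0, 0], [-0.52, 1.6, 0, 0, 0, 0, 0], [-0.39, 1.2, 0, 0, 0, 0, 0], [-0.2, 0.6, 0, 0, 0, 0, 0]]]}}

```text
time_s: 21.47
ee_pos: [0.461, 0.0095, 0.0868]
ee_rot: [-180.0, 0.0, -167.2]
ft_force: [-1.7, -5.6, 6.6]
finger_gap: 0.176
```

```bash
cat > p.py <<'E'
from m import *
import sys
st=ctrl.state();print(st['ee_pos'],st['ee_rot'],st['finger_gap'],st['ft_force'],st['time_s'])
im,_=shot('top',sys.argv[1]+'t.png');s,_=shot('scene',sys.argv[1]+'s.png')
for n in('top','scene'): print('pan',n,[(atz(n,x['pixel'],.03)[:2],round(x['score'],2)) for x in landmark_of(n,'pan')][:2])
P9=Z(.098); o=outline_of('top','pan'); 
if o:
    o=o[0]['pixels'];con=max(cv2.findContours(o.astype(np.uint8),0,cv2.CHAIN_APPROX_NONE)[0],key=len)[:,0]
    q=np.array([P9[b,a] for a,b in con]); q=q[q[:,0]>.54]; print('rim',len(q),circ(q,q.mean(0)[:2],.059))
cv2.imwrite('pics/'+sys.argv[1]+'.png',np.vstack([cv2.resize(im[160:300,200:400],(420,294)),cv2.resize(s[90:270,210:450],(400,300))[:, :400] if 0 else cv2.resize(s[90:270,210:450],(420,300))])[:,:,::-1])
E
python3 p.py n
```

```text
[0.461  0.0095 0.0868] [-179.9691    0.0365 -167.2152] 0.17561419175544818 [-1.7268 -5.6187  6.5887] 21.4667
pan top []
pan scene [(array([0.5487, 0.0262]), 0.64)]
rim 70 [0.5589 0.03   0.07  ]
```

Emit:
{"method": "move_arm", "body": {"plan": [[[-0.2, 0.6, 0, 0, 0, 0, 0], [-0.39, 1.2, 0, 0, 0, 0, 0], [-0.52, 1.6, 0, 0, 0, 0, 0], [-0.52, 1.6, 0, 0, 0, 0, 0], [-0.52, 1.6, 0, 0, 0, 0, 0], [-0.52, 1.6, 0, 0, 0, 0, 0], [-0.39, 1.2, 0, 0, 0, 0, 0], [-0.2, 0.6, 0, 0, 0, 0, 0]]]}}

```text
time_s: 22.38
ee_pos: [0.4703, 0.1136, 0.0866]
ee_rot: [-180.0, -0.0, -167.3]
ft_force: [-2.1, -6.0, 7.8]
finger_gap: 0.171
```

Emit:
{"method": "move_arm", "body": {"plan": [[[0, 0, 0, 0, 0, 0, 0], [0, 0, 0, 0, 0, 0, 0]]]}}

```text
time_s: 22.55
ee_pos: [0.4705, 0.1134, 0.0866]
ee_rot: [180.0, 0.0, -167.3]
ft_force: [0.7, 2.3, 3.2]
finger_gap: 0.174
```

```bash
python3 p.py o
```

```text
[0.4705 0.1134 0.0866] [ 179.9912    0.0168 -167.2608] 0.17402407164360814 [0.6558 2.2874 3.1769] 22.55
pan top [(array([0.5748, 0.1317]), 0.65), (array([0.7629, 0.131 ]), 0.58)]
pan scene [(array([0.5649, 0.1343]), 0.62), (array([0.7217, 0.1327]), 0.62)]
rim 78 [0.5686 0.1343 0.07  ]
```

View pics/o.png

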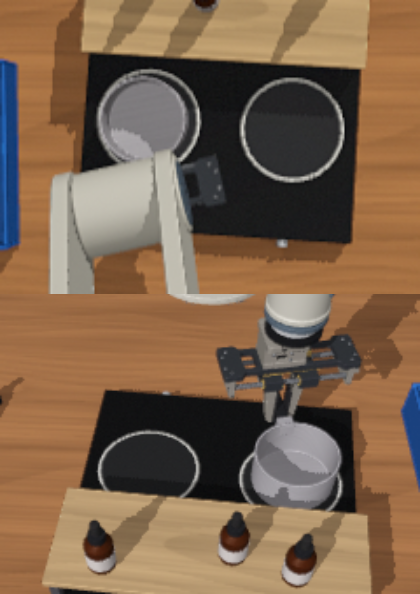

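The pan stands on the left ring (rim fit within about 1 mm of the ring's centre), so I let go and retreat upward.

Emit:
{"method": "move_arm", "body": {"plan": [[[0, 0, 0, 0, 0, 0, 2], [0, 0, 0, 0, 0, 0, 2.6], [0, 0, 0, 0, 0, 0, 4], [0, 0, 0, 0, 0, 0, 4.5], [0, 0, 0, 0, 0, 0, 4.5], [0, 0, -1.5, 0, 0, 0, 4.5], [0, 0, -3, 0, 0, 0, 4.5], [0, 0, -4, 0, 0, 0, 4.5]]]}}

```text
time_s: 23.47
ee_pos: [0.4682, 0.1128, 0.1703]
ee_rot: [-180.0, -0.3, -167.3]
ft_force: [1.2, 0.0, -0.1]
finger_gap: 0.486
```

Emit:
{"method": "move_arm", "body": {"plan": [[[0, 0, -4, 0, 0, 0, 4.5], [3, -2, 0, 0, 0, 0, 4.5], [3, -4, 0, 0, 0, 0, 4.5], [3, -4, 0, 0, 0, 0, 4.5], [0, -4, 0, 0, 0, 0, 4.5], [0, -4, 0, 0, 0, 0, 4.5], [0, 0, 0, 0, 0, 0, 4.5], [0, 0, 0, 0, 0, 0, 4.5]]]}}

```text
time_s: 24.13
ee_pos: [0.429, -0.0687, 0.2116]
ee_rot: [-180.0, 0.0, -167.5]
ft_force: [-0.3, 0.6, 0.8]
finger_gap: 0.487
```

```bash
python3 p.py r
python3 - <<'E'
from m import *
im=cv2.imread('pics/rt.png')[:,:,::-1].copy();H,S,V=seg(im)
rects(yellow(im)&roi(Z(.03),.36,.75,-.2,.55),.034,'yel',3)
E
```

```text
[ 0.429  -0.0687  0.2116] [-179.9947    0.0029 -167.5091] 0.4870202159711486 [-0.3441  0.6253  0.8453] 24.1333
pan top [(array([0.5643, 0.1325]), 0.79)]
pan scene [(array([0.5623, 0.1352]), 0.6)]
rim 77 [0.5678 0.1347 0.07  ]
yel 890 c [514.5 390. ] size [192.3  40. ] ang 1.35 box [[418, 408], [419, 368], [611, 372], [610, 412]]
yel 132 c [585.5 445.5] size [37.3 30.8] ang 1.51 box [[566, 460], [567, 430], [605, 431], [604, 461]]
```

View pics/r.png

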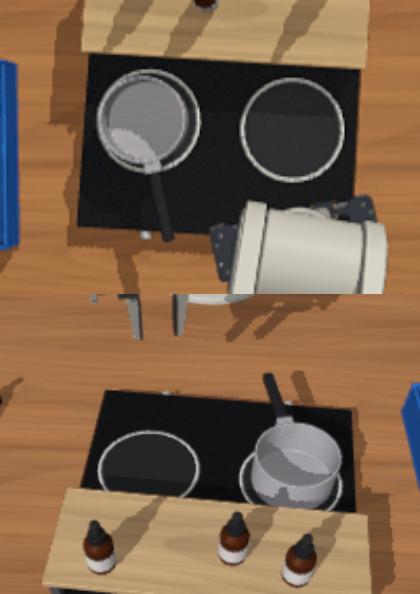

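The pan stands free on the left ring (top pixel ~(270,217)), the three shelf bottles stand as before, and the gripper is well away. I hand the job in.

```bash
python3 -c "
from cell import ctrl
print(ctrl.hand_in())"
```

```text
the job is handed in; nothing more can be done
None
```

The job is done and handed in at about 24 s. I put the lump in the box, drew the bar out by its near end and let go of it clear of the shelf. Then I lifted it by its middle into the box and slid the pan by its handle onto the freed ring.

My last checks showed:
- **Bar:** it had been released with its far end at about x = 71 mm in the plate's frame (limit 88 mm). It now lies about 30 mm inside the box's end walls, measured from the top picture.
- **Lump:** it lies beside the bar in the box and had not moved between the last two pictures.
- **Pan:** the rim fit puts it about 1 mm from the ring's centre. The trained network's origin estimates disagreed slightly, at 5–6 mm, but that is still inside the 15 mm limit. It looked upright and free of the gripper.
- **Bottles:** the three on the shelf look undisturbed. The one on the scale was outside my final crops; it stayed clear of every path the arm took.

None of these checks failed. The hand-in itself reports no verdict.

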